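Refit the diffuser plate of a gas box

ROBOT

A 7-joint arm with a two-finger parallel gripper is mounted at the origin on the work surface. World frame = base frame: x ahead of the robot, y to its left, z up, the work surface at z = 0. Lengths are in m, angles in rad, forces in N, time in s.
With the tool pointing down it reaches from about 0.4 to 0.85 m from the base axis. Payload 10.4 kg.
Tool frame: the origin (TCP) lies between the finger pads; the fingertips stand 17 mm ahead of it and the grasp point (between the pads) lies 2 mm behind it; z points along the fingers, y is the line along which they close (so a half turn about z gives the same grasp; the last joint's range is limited). The gripper opens to 85 mm and grips with 20 to 120 N. Pads are 22 mm wide; open, the fingers measure 114 mm over their backs; the gripper's body (76 mm by 85 mm) begins 54 mm behind the grasp point. The pads swing forward as they close: fully open they stand 13 mm farther back than shut.
Start: joints at [-1.193, 0.332, -0.065, 1.46, 0.022, 1.35, -0.088], TCP at [0.244, 0.575, 0.248] pointing down, gripper open.
Joint ranges: [-2.6, 2.6], [-0.5, 2.12], [-1.47, 1.34], [0.16, 2.42], [-1.27, 4.41], [0.06, 2.06], [-2.6, 2.6]. Speed limits (rad/s): [2.22, 2.22, 2.79, 2.79, 3.14, 3.14, 3.14].

INTERFACE

Orientations are given as a unit quaternion [x, y, z, w].
In Python, from workcell import readout, imaging, manip gives the robot as it stands. The module is installed in compiled form; this text tells all that it offers.
- The arm moves only by the shell command python3 -m crank 'ROWS' [OPENING] [FORCE]. ROWS is JSON, a list of rows, each a list of 4 numbers: the shift along the tool's x, y, z as a fraction of full scale, then the turn about the tool's z as a fraction of full scale. In form: [[x, y, z, yaw], ...]. A call has 1 to 5 rows; each row is the pose to reach, as a shift and turn from the pose commanded when the call began, along the tool's axes at that moment; what a row does not reach only later rows make up. Full scale, the value 1, is 400 mm for a shift and 60 degrees for a turn. A row lasts 1/12 s, in which the tool goes at most 41.7 mm and 7.16 degrees, less where a joint would pass 70% of its speed; a pose out of reach is approached as far as the arm can. A call with a number of a shift or a turn outside -1 to 1 is refused whole. A call with a gripper value outside its range is refused whole. OPENING is the gripper command: -1 is shut, 1 is fully open, values between are in proportion, set as the call begins (- or left out, the last holds). The fingers move at their own pace and stop on an object; FORCE is the grip in N (left out, the last holds). Time passes only in rows, so rows that repeat a pose let the fingers close. It gives the time, the measured TCP pose, the force, the opening and the grip force at its end, in the units of the state.
- readout.get_obs(): the state, without advancing time (a new reading comes with each control period).
- imaging.camera(name): name is "side" or "top" or "wrist"; returns a dict with "color" (420x560x3 uint8, red, green, blue), "fx", "fy", "cx", "cy" (pixels), "rvec" (rotation vector, rad) and "tvec" (3), from world to camera coordinates, as OpenCV has them. Camera axes: x right, y down, z forward; pixel columns grow to the right and rows downward; lengths in m; the calibration is good to about 2 mm. A picture is of the moment at which its call begins. There is no depth.
- manip.hand_in(): hands the job in; it is judged then, once.
The state is a dict: "clock": time; "joint_pos": joint angles; "joint_velocities": joint speeds; "tau": joint torques, N m; "position": TCP position; "ee_rot": TCP orientation; "ft_force": force on the tool from outside, world axes, zero at the start; "torque": the same for the moment, N m; "grip_width": opening from 0.0 (shut) to 1.0 (fully open); "grasp_force": force on a finger pad.
Only numpy, scipy, OpenCV 4.12 (cv2) and the standard library are available. Lean on these libraries where they do the work, as an engineer would, in place of code of your own. Each camera call takes 0.05 s, during which the arm holds its last target. There are 200 camera calls.

TASK

A sample bottle has been left lying in the open gas box: take it out first and put it in the free part of the blue tray. Then refit the white diffuser plate on the box: holding it tilted, hook its teal tongue under the box's teal lip, then lower the other edge gently, without letting it drop, until the plate lies flat and fully home on its ledge, and let go. Leave the vials, jars and bottles standing around where they are.

Things in the scene. Friction and masses are not known exactly. Their poses are not given: they have to be found in the camera images.
- gasbox: Fixed grey gas box, 170 (x) x 176 (y) mm, open at the top; place and yaw vary. Origin: centre of its underside, z up. A teal lip runs along its -x side; the rim of the other three sides is 44 mm high. Fitted, the plate lies flush with that rim, its x and y axes along the box's, its origin above the box's (play about 2.5 mm each way in x, 3 mm in y), tongue under the lip.
- seat (a point): Centre of the recess, at the height of the level ledge that carries the plate: straight above the box's origin, 36 mm above the bench; axes as the box. The recess spans x -62.5 to +62.5 and y -68 to +68 mm.
- well (a point): Centre of the cavity floor inside the ledge, 20 mm above the bench, below seat; the cavity spans x -54 to +54 and y -58 to +58 mm.
- lip (a point): Middle of the lower free edge of the teal lip: x = -50.5 mm from the box's origin, 45 mm above the bench, 9 mm above the ledge. The lip is 4 mm thick, covers x -62.5 to -50.5 mm over the recess's whole width, and hangs from the -x wall, 49 mm high. It leaves an opening of 113 mm, shorter than the plate, which therefore cannot go in flat.
- plate: Loose white perforated plate, 120 (x) x 130 (y) mm, about 0.26 kg, lying flat on the bench, place and yaw vary. Origin: centre of its underside, z up. It is 8 mm thick; its -x edge is a teal tongue 4 mm thick (flush with the underside), 16 mm long and of full width. On top stands a black pull bar to grip (bar).
- bar (a point): Centre of the upright black pull bar, 12 mm thick (plate x), 60 mm long (plate y), from 8 to 38 mm above the plate's underside: at plate x = +15, y = 0, 23 mm above the underside.
- tongue (a point): Middle of the tongue's outer edge, at the underside of the plate (plate x = -60 mm).
- free_edge (a point): Middle of the plate's opposite edge, at the underside (plate x = +60 mm).
- bottle: Loose square amber sample bottle, 80 mm long along its x, about 80 g, lying at any yaw on the box's cavity floor. Body 30 x 30 mm, x -40 to +22 mm; round white cap 26 mm across, 18 mm long, at +x. Origin: centre of the underside as it lies, z up; its top is 50 mm above the bench, so the plate cannot seat over it.
- bottle_grip (a point): Centre of the bottle's square body (x = -9 mm, 15 mm above its underside).
- tray: Fixed open blue tray, 200 (x) x 130 (y) x 45 mm high, walls and floor 4 mm. Origin: centre of its underside. Three amber bottles, 84 mm tall above the bench, stand fixed in its +x end (x from +62 mm on); the free part is the floor from x = -96 to +62 mm, y -61 to +61 mm.
- vial_a: Bystander, leave it alone: loose upright vial with white plug, 29 mm across, 95 mm tall; origin: centre of its underside.
- vial_b: Bystander, leave it alone: loose upright vial with pink plug, 29 mm across, 95 mm tall; origin: centre of its underside.
- wash_l: Bystander, leave it alone: loose upright white bottle with red cap, 64 mm across, 170 mm tall; origin: centre of its underside.
- wash_r: Bystander, leave it alone: loose upright amber bottle with blue cap, 64 mm across, 160 mm tall; origin: centre of its underside.
- jar_l: Bystander, leave it alone: loose upright jar with teal lid, 52 mm across, 80 mm tall; origin: centre of its underside.
- jar_r: Bystander, leave it alone: loose upright jar with orange lid, 52 mm across, 80 mm tall; origin: centre of its underside.
Not all that is in view belongs to the job. What is shaped like the plate but purple or red is not meant.

How it is judged:
On the way, in this order (a step that is already met when the one before it is completed fails the run):
1. the bottle is out of the gas box and in the free part of the tray (x of bottle_grip in the frame of tray between -0.096 and 0.062 m and y of bottle_grip in the frame of tray between -0.061 and 0.061 m and z of bottle_grip in the frame of tray below 0.06 m), for 0.2 s.
2. the plate's tongue is hooked under the lip while the plate is tilted (3.5 degrees or more) (x of tongue in the frame of gasbox between -0.066 and -0.053 m and z of tongue in the frame of gasbox between 0.032 and 0.043 m and angle between plate's own z axis and vertical above 0.06 rad), for 0.1 s.
At the end, for the whole second after the job is handed in: The plate lies at rest, level within 1.7 degrees, tongue under the lip by at least 4.5 mm and both edges within 2.5 mm of the ledge's height; the bottle lies or stands at rest in the free part of the blue tray, its body's centre within the walls and less than 60 mm above the tray's underside (all of step 1 and x of tongue in the frame of gasbox below -0.055 m and z of tongue in the frame of gasbox between 0.033 and 0.0385 m and z of free_edge in the frame of gasbox below 0.0385 m and angle between plate's own z axis and vertical below 0.03 rad and angle between the x axis of plate and the x axis of gasbox, either way round below 0.06 rad and linear speed of plate below 0.02 m/s and linear speed of bottle below 0.03 m/s); the robot touches nothing.
It fails at once if the hooked plate is let drop instead of lowered (turning faster than 4 rad/s with its tongue under the lip) (x of tongue in the frame of gasbox between -0.066 and -0.053 m and z of tongue in the frame of gasbox between 0.032 and 0.043 m and angular speed of plate above 4 rad/s).
It fails at once if the vials are pushed more than 30 mm or tipped (distance of any of vial_a, vial_b from where it was at the start of the episode above 0.03 m or angle between any of vial_a, vial_b's own z axis and vertical above 0.35 rad).
It fails at once if the tall bottles are pushed more than 30 mm or tipped (distance of any of wash_l, wash_r from where it was at the start of the episode above 0.03 m or angle between any of wash_l, wash_r's own z axis and vertical above 0.35 rad).
It fails at once if the jars are pushed more than 30 mm or tipped (distance of any of jar_l, jar_r from where it was at the start of the episode above 0.03 m or angle between any of jar_l, jar_r's own z axis and vertical above 0.35 rad).
It also fails if it takes over 58 s, if anything falls off the work surface, if the arm or the gripper's body presses on something with over 40 N, if the wrist force passes 120 N, or if a joint passes its speed limit or range.

## Working session

There is one attempt and no reset: what is moved stays moved. The work goes in short steps, Python scripts to look and compute and a shell command to move; the robot and the scene stay as the last step left them, time stands still between calls to the robot, and variables do not carry over. Pictures are saved under pics/ and viewed, at most 10 in all, crops included, and the job is handed in when it is done.

```bash
mkdir -p pics; ls; cat > h.py <<'E'
import numpy as np,cv2
from workcell import readout,imaging,manip
from scipy.spatial.transform import Rotation as R
def snap(n,f):
    c=imaging.camera(n); np.savez('pics/'+f+'.npz',**{k:np.array(v) for k,v in c.items()})
    cv2.imwrite('pics/'+f+'.png',c['color'][:,:,::-1]); return c
def load(f): return np.load('pics/'+f+'.npz')
def px2w(c,u,v,z):
    Rm=cv2.Rodrigues(np.array(c['rvec'],float))[0]; t=np.array(c['tvec'],float).ravel()
    d=Rm.T@np.array([(u-c['cx'])/c['fx'],(v-c['cy'])/c['fy'],1]); o=-Rm.T@t
    return o+d*(z-o[2])/d[2]
def w2px(c,p):
    K=np.array([[c['fx'],0,c['cx']],[0,c['fy'],c['cy']],[0,0,1]],float)
    return cv2.projectPoints(np.array(p,float).reshape(-1,3),np.array(c['rvec'],float),np.array(c['tvec'],float),K,None)[0].reshape(-1,2)
def crop(f,x0,y0,x1,y1,s,out):
    i=cv2.imread('pics/'+f+'.png')[y0:y1,x0:x1]; cv2.imwrite('pics/'+out+'.png',cv2.resize(i,None,fx=s,fy=s,interpolation=cv2.INTER_CUBIC))
def tool(p):  # world point -> tool-frame shift (fractions)
    o=readout.get_obs(); r=R.from_quat(o['ee_rot']); return r.inv().apply(np.array(p)-o['position'])/0.4
E
python3 - <<'E'
from h import *
a=snap('top','t0');b=snap('side','s0')
i=np.hstack([a['color'],b['color']])
for c in(a,b):
  Rm=cv2.Rodrigues(np.array(c['rvec'],float))[0];print(-Rm.T@np.array(c['tvec']).ravel(),c['fx'])
o=readout.get_obs();print({k:np.round(v,3) for k,v in o.items()});print(R.from_quat(o['ee_rot']).as_matrix().round(3))
E
```

```text
pics
[0.39232029 0.02022624 0.91553822] 398.06573215569904
[ 0.33305584 -0.70637826  0.99047916] 473.6196394550815
{'clock': np.float64(0.1), 'joint_pos': array([-1.193,  0.333, -0.065,  1.461,  0.022,  1.35 , -0.088]), 'joint_velocities': array([ 0.001, -0.001, -0.   , -0.002, -0.001,  0.001,  0.001]), 'tau': array([ 1.0000e-03, -6.2675e+01,  4.9000e-02, -3.9243e+01,  1.6000e-02,
        7.0000e-03, -0.0000e+00]), 'position': array([0.244, 0.575, 0.248]), 'ee_rot': array([ 0.199,  0.98 , -0.001, -0.   ]), 'ft_force': array([ 0.125, -0.416,  0.839]), 'torque': array([-0.023,  0.01 ,  0.069]), 'grasp_force': np.float64(0.0), 'grip_width': np.float64(1.0)}
[[-0.921  0.39  -0.   ]
 [ 0.39   0.921 -0.001]
 [-0.    -0.001 -1.   ]]
```

View pics/t0.png

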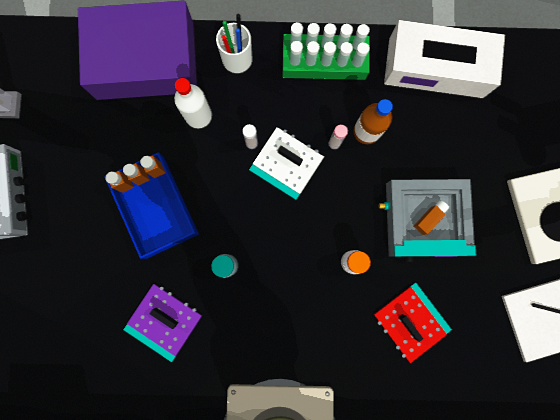

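View pics/s0.png

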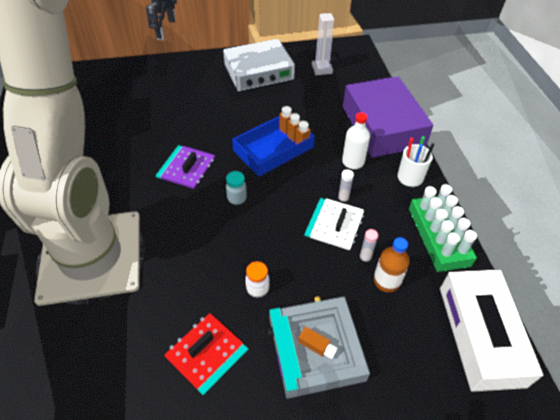

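The top view shows the open gas box at px (430,218) with the amber bottle in it, and the blue tray at (153,205). Three plates could be meant: purple (163,322), red (412,322) and white with a teal tongue (288,162). White fits the description, so I'll confirm it in the enlarged crop. The side view agrees.

```bash
python3 - <<'E'
import cv2,numpy as np
i=cv2.imread('pics/t0.png'); s=cv2.imread('pics/s0.png')
def c(i,x,y,w,h): return cv2.resize(i[y:y+h,x:x+w],(400,300),interpolation=cv2.INTER_CUBIC)
m=np.vstack([np.hstack([c(i,368,170,120,90),c(i,230,115,120,90)]),np.hstack([c(i,90,148,160,120),c(s,260,290,120,110)])])
cv2.imwrite('pics/m0.png',m)
E
```

```text
(no output)
```

View pics/m0.png

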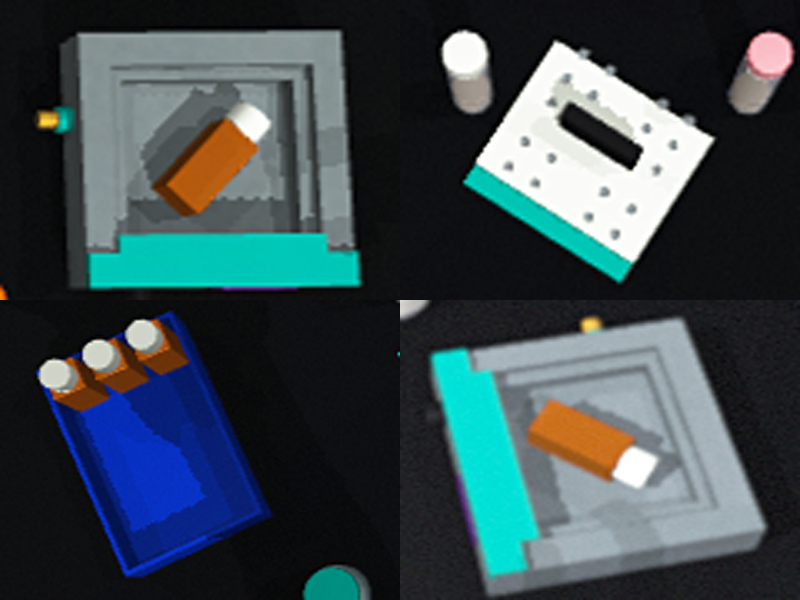

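The crop confirms the white plate with the teal tongue on its near edge: corners at full-image px (277,127), (324,156), (297,200) and (249,170). The box lip lies along (395,256)–(476,256). The tray rim corners are (141,258), (198,234), (159,153) and (106,177).

```bash
cat >> h.py <<'E'
def show(n,pts):
    for p in pts: print(n,p.round(4))
E
python3 - <<'E'
from h import *
c=load('t0')
def P(l,z): return np.array([px2w(c,u,v,z) for u,v in l])
b=P([(391.1,179.9),(470.3,179.0)],.044);l=P([(395,256.4),(476.3,255.8)],.049)
print('box',b,l,'c',(b.mean(0)+l.mean(0))/2,[np.linalg.norm(b[0]-b[1]),np.linalg.norm(l[0]-l[1]),np.linalg.norm(b.mean(0)-l.mean(0))])
d=b.mean(0)-l.mean(0);print('yaw',np.degrees(np.arctan2(d[1],d[0])))
f=P([(277.1,127.3),(324.2,156.4)],.008);t=P([(296.6,199.9),(249.2,169.6)],.003)
d=f.mean(0)-t.mean(0);print('plate c',(f.mean(0)+t.mean(0))/2,np.degrees(np.arctan2(d[1],d[0])),np.linalg.norm(d),np.linalg.norm(f[0]-f[1]),np.linalg.norm(t[0]-t[1]))
print('bar',P([(290,155.8)],.038))
r=P([(140.8,258.4),(198,234.4),(158.8,153.2),(106,176.8)],.045);d=(r[2]+r[3]-r[0]-r[1])/2
print('tray',r.mean(0),np.degrees(np.arctan2(d[1],d[0])),np.linalg.norm(d),np.linalg.norm(r[0]-r[1]))
print('bottle',P([(368+228/3.33,170+120/3.33),(368+257/3.33,170+150/3.33),(368+200/3.33,170+212/3.33),(368+168/3.33,170+180/3.33)],.05))
print('jars,vials,wash');print(P([(224,265),(356,262)],.08),P([(249,130),(341,131)],.095),P([(183,86)],.17),P([(385,106)],.16))
E
```

```text
box [[ 0.57270405 -0.23685068  0.044     ]
 [ 0.5789602  -0.41396336  0.044     ]] [[ 0.4031546  -0.24251814  0.049     ]
 [ 0.40841996 -0.41964238  0.049     ]] c [ 0.49080971 -0.32824364  0.0465    ] [np.float64(0.17722313172414156), np.float64(0.1772024824238245), np.float64(0.17021290811172854)]
yaw 1.91086212272222
plate c [ 0.61449876 -0.0046385   0.0055    ] -31.43455433129081 0.12009980014784716 0.13004672881925763 0.1313043022349503
bar [[ 0.623697   -0.01077113  0.038     ]]
tray [0.50325248 0.29370462 0.045     ] 27.07075742525065 0.20055682054240914 0.13346442752891305
bottle [[ 0.51544688 -0.3345745   0.05      ]
 [ 0.49594504 -0.35333598  0.05      ]
 [ 0.45416371 -0.31495614  0.05      ]
 [ 0.4747433  -0.29425224  0.05      ]]
jars,vials,wash
[[ 0.37695433  0.1237376   0.08      ]
 [ 0.389296   -0.15140379  0.08      ]] [[ 0.66247124  0.07924039  0.095     ]
 [ 0.66511843 -0.11604956  0.095     ]] [[0.72276968 0.20491126 0.17      ]] [[ 0.69635505 -0.19176634  0.16      ]]
```

```bash

python3 -m crank '[[-0.07,-0.05,0,0],[-0.14,-0.1,0,0],[-0.2,-0.145,0,0],[-0.27,-0.195,0,0],[-0.335,-0.243,0,0]]' 0.3
python3 -m crank '[[-0.07,-0.05,0,0],[-0.14,-0.1,0,0],[-0.2,-0.145,0,0],[-0.27,-0.195,0,0],[-0.335,-0.243,0,0]]'
python3 -m crank '[[-0.07,-0.05,0,0],[-0.14,-0.1,0,0],[-0.2,-0.145,0,0],[-0.27,-0.195,0,0],[-0.335,-0.243,0,0]]'
```

```text
clock: 0.52
position: [0.3299, 0.4319, 0.2479]
ee_rot: [0.199, 0.98, -0.0, -0.0]
ft_force: [-0.2, -0.6, 0.3]
grip_width: 0.648
grasp_force: 0.0
clock: 0.93
position: [0.4153, 0.2901, 0.2481]
ee_rot: [0.199, 0.98, -0.0, -0.0]
ft_force: [0.5, -0.0, 0.1]
grip_width: 0.652
grasp_force: 0.0
clock: 1.35
position: [0.5007, 0.1484, 0.2482]
ee_rot: [0.199, 0.98, -0.0, -0.0]
ft_force: [0.6, 0.2, -0.3]
grip_width: 0.651
grasp_force: 0.0
```

```bash

python3 -m crank '[[-0.03,-0.075,0,0],[-0.06,-0.15,0,0],[-0.09,-0.22,0,0],[-0.115,-0.295,0,0],[-0.143,-0.369,0,0]]'
python3 -m crank '[[-0.03,-0.075,0,0],[-0.06,-0.15,0,0],[-0.09,-0.22,0,0],[-0.115,-0.295,0,0],[-0.143,-0.369,0,0]]'
python3 -m crank '[[-0.03,-0.075,0,0.07],[-0.06,-0.15,0,0.14],[-0.09,-0.22,0,0.21],[-0.115,-0.295,0,0.28],[-0.143,-0.369,0,0.345]]'
python3 -m crank '[[0,0,0.05,0],[0,0,0.1,0],[0,0,0.15,0]]'
python3 - <<'E'
from h import *
c=snap('wrist','w0'); o=readout.get_obs(); print(R.from_quat(o['ee_rot']).as_matrix().round(3))
print(w2px(c,[[.485,-.324,.05],[.491,-.328,.036],o['position']+np.array([0,0,-.1])]))
E
```

```text
clock: 1.77
position: [0.4947, -0.0096, 0.248]
ee_rot: [0.199, 0.98, 0.0, -0.0]
ft_force: [1.2, 0.1, -0.1]
grip_width: 0.649
grasp_force: 0.0
clock: 2.18
position: [0.4898, -0.1677, 0.2481]
ee_rot: [0.199, 0.98, 0.0, -0.0]
ft_force: [0.3, -0.4, 0.1]
grip_width: 0.646
grasp_force: 0.0
clock: 2.6
position: [0.485, -0.3258, 0.2481]
ee_rot: [0.373, 0.928, 0.0, -0.0]
ft_force: [0.4, -0.0, 0.7]
grip_width: 0.651
grasp_force: 0.0
clock: 2.85
position: [0.4851, -0.3251, 0.1872]
ee_rot: [0.372, 0.928, -0.0, -0.0]
ft_force: [0.4, 0.4, -0.4]
grip_width: 0.653
grasp_force: 0.0
[[-0.723  0.691 -0.005]
 [ 0.691  0.723  0.002]
 [ 0.005 -0.002 -1.   ]]
[[281.39661187 206.72012569]
 [282.75586371 209.96109988]
 [280.70505939 216.84532721]]
```

View pics/w0.png

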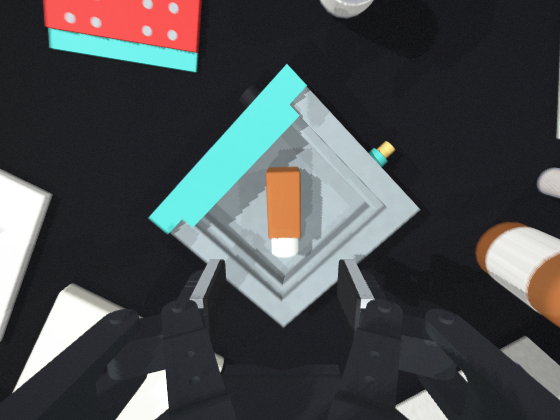

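The wrist view shows the bottle body spanning px (267–301, 168–236), square to the fingers, with the white cap below it at (284,246).

```bash
python3 - <<'E'
from h import *
c=load('w0')
p=px2w(c,284,202.5,.05);print(p,px2w(c,301,170,.05)-px2w(c,267,170,.05), np.linalg.norm(px2w(c,284,168,.05)-px2w(c,284,237,.05)))
p[2]=.037; print(tool(p)) 
# box & corners
L=[px2w(c,288,64,.049),px2w(c,149,217,.049)];F=[px2w(c,420,209,.044),px2w(c,284,327,.044)]
L,F=np.array(L),np.array(F);d=F.mean(0)-L.mean(0);print((L.mean(0)+F.mean(0))/2,np.linalg.norm(d),np.linalg.norm(L[0]-L[1]),np.linalg.norm(F[0]-F[1]),np.degrees(np.arctan2(d[1],d[0])))
E
```

```text
[ 0.48380449 -0.31970725  0.05      ] [0.01990515 0.02079691 0.        ] 0.06246503102496525
[0.00448198 0.00773988 0.3653604 ]
[ 0.49263834 -0.32624959  0.0465    ] 0.16879760356601722 0.17460569266832593 0.17474124181216139 1.5833831025459568
```

```bash

python3 -m crank '[[0.0045,0.008,0.07,0],[0.0045,0.008,0.15,0],[0.0045,0.008,0.22,0],[0.0045,0.008,0.29,0],[0.0045,0.008,0.353,0]]'
python3 -m crank '[[0,0,0,0],[0,0,0,0],[0,0,0,0],[0,0,0,0],[0,0,0,0]]' -1 50
python3 -m crank '[[0,0,-0.05,0],[0,0,-0.12,0],[0,0,-0.2,0],[0,0,-0.28,0],[0,0,-0.36,0]]'
python3 -m crank '[[0,0,-0.05,0],[0,0,-0.1,0],[0,0,-0.1,0]]'
```

```text
clock: 3.32
position: [0.4862, -0.3205, 0.0458]
ee_rot: [0.372, 0.928, 0.0, -0.0]
ft_force: [0.0, -0.1, 0.7]
grip_width: 0.654
grasp_force: 0.0
clock: 3.73
position: [0.4873, -0.3213, 0.0487]
ee_rot: [0.372, 0.928, 0.0, 0.001]
ft_force: [-0.3, 0.1, -0.0]
grip_width: 0.34
grasp_force: 52.4
clock: 4.15
position: [0.4862, -0.3211, 0.1936]
ee_rot: [0.372, 0.928, 0.0, 0.001]
ft_force: [0.2, 0.2, -0.5]
grip_width: 0.337
grasp_force: 52.4
clock: 4.4
position: [0.4877, -0.3222, 0.2363]
ee_rot: [0.372, 0.928, 0.0, 0.004]
ft_force: [0.3, -0.9, -1.0]
grip_width: 0.337
grasp_force: 52.5
```

```bash

python3 -m crank '[[0.054,0.054,0,0],[0.108,0.109,0,0],[0.162,0.163,0,0],[0.216,0.218,0,0],[0.27,0.272,0,0]]'
python3 -m crank '[[0.054,0.054,0,0],[0.108,0.109,0,0],[0.162,0.163,0,0],[0.216,0.218,0,0],[0.27,0.272,0,0]]'
python3 -m crank '[[0.054,0.054,0,0],[0.108,0.109,0,0],[0.162,0.163,0,0],[0.216,0.218,0,0],[0.27,0.272,0,0]]'
python3 -m crank '[[0.054,0.054,0,0.064],[0.108,0.109,0,0.128],[0.162,0.163,0,0.19],[0.216,0.218,0,0.256],[0.27,0.272,0,0.32]]'
python3 -m crank '[[0,0,0,0],[0,0,0,0],[0,0,0.05,0]]'
python3 - <<'E'
from h import *
snap('side','s1'); o=readout.get_obs(); print(o['position'],R.from_quat(o['ee_rot']).as_matrix().round(3),tool([.4766,.2907,.036]))
E
```

```text
clock: 4.82
position: [0.483, -0.1663, 0.2313]
ee_rot: [0.372, 0.928, 0.0, 0.0]
ft_force: [1.2, -0.1, -0.7]
grip_width: 0.338
grasp_force: 52.6
clock: 5.23
position: [0.48, -0.013, 0.2315]
ee_rot: [0.372, 0.928, 0.001, 0.0]
ft_force: [0.3, -0.1, -0.5]
grip_width: 0.337
grasp_force: 52.6
clock: 5.65
position: [0.477, 0.1403, 0.2314]
ee_rot: [0.372, 0.928, 0.0, 0.0]
ft_force: [-0.2, 0.2, -1.0]
grip_width: 0.34
grasp_force: 52.6
clock: 6.07
position: [0.4741, 0.2935, 0.2314]
ee_rot: [0.523, 0.852, 0.0, 0.0]
ft_force: [1.1, -1.2, -0.9]
grip_width: 0.342
grasp_force: 52.6
clock: 6.32
position: [0.476, 0.2925, 0.2143]
ee_rot: [0.521, 0.853, 0.003, 0.001]
ft_force: [1.0, 1.0, -0.3]
grip_width: 0.341
grasp_force: 52.5
[0.47409517 0.29075277 0.20842578] [[-0.456  0.89  -0.001]
 [ 0.89   0.456 -0.001]
 [-0.001 -0.001 -1.   ]] [-0.00265249  0.00609073  0.43105876]
```

```bash

python3 -m crank '[[0,0.005,0.09,0],[0,0.005,0.18,0],[0,0.005,0.27,0],[0,0.005,0.34,0],[0,0.005,0.39,0]]'
python3 -m crank '[[0,0,0.02,0],[0,0,0.035,0],[0,0,0.046,0],[0,0,0.046,0],[0,0,0.046,0]]'
python3 -m crank '[[0,0,0,0],[0,0,0,0],[0,0,0,0],[0,0,0,0]]' 0.3
python3 -m crank '[[0,0,-0.05,0],[0,0,-0.15,0],[0,0,-0.25,0],[0,0,-0.35,0],[0,0,-0.45,0]]'
python3 -m crank '[[0,0,-0.05,0],[0,0,-0.05,0]]' 1
python3 - <<'E'
from h import *
c=snap('wrist','w1'); o=readout.get_obs(); print(o['position'],o['grip_width'])
cv2.imwrite('pics/m1.png',cv2.resize(cv2.imread('pics/w1.png'),(400,300)))
E
```

```text
clock: 6.78
position: [0.4752, 0.2909, 0.0527]
ee_rot: [0.522, 0.853, -0.002, -0.0]
ft_force: [-1.3, 0.8, -0.9]
grip_width: 0.341
grasp_force: 52.6
clock: 7.2
position: [0.4768, 0.2934, 0.0379]
ee_rot: [0.522, 0.853, 0.001, 0.0]
ft_force: [-0.6, 0.3, -1.0]
grip_width: 0.339
grasp_force: 52.6
clock: 7.53
position: [0.4763, 0.2933, 0.0372]
ee_rot: [0.521, 0.853, 0.0, 0.0]
ft_force: [0.7, 0.1, -0.0]
grip_width: 0.646
grasp_force: 0.0
clock: 7.95
position: [0.4759, 0.2927, 0.2189]
ee_rot: [0.522, 0.853, 0.0, 0.0]
ft_force: [1.0, 0.7, 0.1]
grip_width: 0.648
grasp_force: 0.0
clock: 8.12
position: [0.478, 0.2942, 0.2425]
ee_rot: [0.522, 0.853, 0.004, 0.001]
ft_force: [1.0, -0.7, -0.4]
grip_width: 0.909
grasp_force: 0.0
[0.47712303 0.29373477 0.23947482] 0.9860467777717125
```

View pics/m1.png

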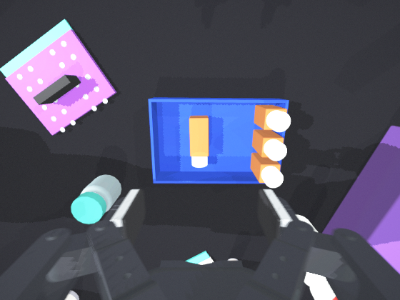

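The wrist view shows the bottle lying in the free part of the tray at px (199,140) of the half-size picture, well clear of the three standing bottles. Next is the plate.

```bash

python3 -m crank '[[-0.085,-0.002,0,0],[-0.17,-0.004,0,0],[-0.255,-0.006,0,0],[-0.34,-0.007,0,0],[-0.424,-0.009,0,0]]'
python3 -m crank '[[-0.085,-0.002,0,-0.1],[-0.17,-0.004,0,-0.2],[-0.255,-0.006,0,-0.31],[-0.34,-0.007,0,-0.42],[-0.424,-0.009,0,-0.525]]'
python3 -m crank '[[0,0,0.05,0],[0,0,0.1,0],[0,0,0.1,0],[0,0,0.1,0]]'
python3 - <<'E'
from h import *
c=snap('wrist','w2'); o=readout.get_obs(); print(o['position'],R.from_quat(o['ee_rot']).as_matrix().round(3),o['joint_pos'].round(2))
print(w2px(c,[[.6245,-.0115,.038],[.665,-.116,.095],[.662,.079,.095]]))
E
```

```text
clock: 8.58
position: [0.5502, 0.1388, 0.2353]
ee_rot: [0.521, 0.853, -0.001, -0.001]
ft_force: [0.5, 0.7, -0.2]
grip_width: 1.001
grasp_force: 0.0
clock: 9.0
position: [0.6243, -0.0136, 0.2351]
ee_rot: [0.267, 0.964, -0.0, -0.001]
ft_force: [0.9, 0.4, 0.3]
grip_width: 1.002
grasp_force: 0.0
clock: 9.33
position: [0.6233, -0.0118, 0.1949]
ee_rot: [0.27, 0.963, -0.001, -0.002]
ft_force: [0.4, -0.2, 0.8]
grip_width: 0.999
grasp_force: 0.0
[ 0.62404389 -0.01166827  0.19637946] [[-0.854  0.52  -0.001]
 [ 0.52   0.854 -0.   ]
 [ 0.001 -0.001 -1.   ]] [-0.36  0.37  0.4   1.55 -0.15  1.25  1.08]
[[281.87058132 202.99607812]
 [201.43518676 321.72939488]
 [410.93288253 203.32159069]]
```

View pics/w2.png

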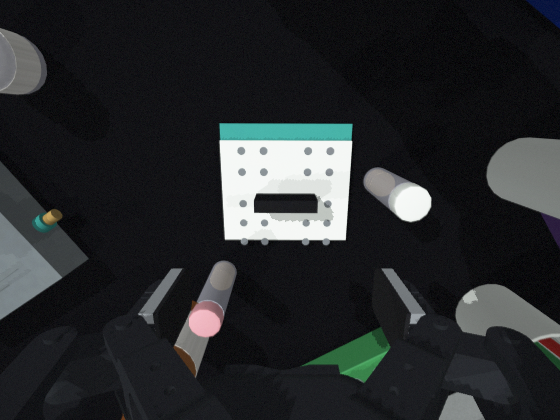

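The wrist view shows the plate square to the tool, corners at (220,124), (352,124), (346,240) and (225,240). The bar top is centred near (286,207), and both vials are clear of the fingers.

```bash
python3 - <<'E'
from h import *
c=load('w2')
p=px2w(c,286,206.7,.038);t=px2w(c,286,124,.004);f=px2w(c,285.6,240,.008);d=f-t
print(p,t,f,np.linalg.norm(d[:2]),(t+f)/2+15e-3*d/np.linalg.norm(d)); 
for a,b,z in(((220,124),(352,124),.004),((225,240),(346,240),.008),((254,207),(318,207),.038)):
  e=px2w(c,*b,z)-px2w(c,*a,z);print(np.degrees(np.arctan2(e[1],e[0])),np.linalg.norm(e))
print(tool([p[0],p[1],.03]))
E
```

```text
[ 0.62961151 -0.01005354  0.038     ] [0.56611355 0.02875316 0.004     ] [ 0.66870107 -0.03373589  0.008     ] 0.12012111129975807 [ 0.63021073 -0.0102903   0.00649922]
58.63882269804605 0.12905740123902415
58.68406101850898 0.13043803161902665
58.6701515335834 0.060367165800529254
[-0.01028481  0.01100426  0.41592841]
```

```bash

python3 -m crank '[[-0.01,0.011,0.08,0],[-0.01,0.011,0.17,0],[-0.01,0.011,0.25,0],[-0.01,0.011,0.33,0],[-0.01,0.011,0.38,0]]'
python3 -m crank '[[0,0,0.02,0],[0,0,0.0375,0],[0,0,0.0375,0],[0,0,0.0375,0]]'
python3 -m crank '[[0,0,0,0],[0,0,0,0],[0,0,0,0],[0,0,0,0],[0,0,0,0]]' -1 20
python3 -m crank '[[0,0,-0.03,0],[0,0,-0.06,0],[0,0,-0.1,0],[0,0,-0.15,0],[0,0,-0.2,0]]'
python3 -m crank '[[0,0,0,0],[0,0,0,0],[0,0,0,0]]'
python3 - <<'E'
from h import *
o=readout.get_obs();print(o['position'])
a=snap('side','s2');c=snap('wrist','w3')
u=w2px(a,[o['position']])[0].astype(int);print(u)
x,y=max(u[0]-70,0),max(u[1]-60,0)
i=np.hstack([cv2.resize(cv2.imread('pics/s2.png')[y:y+120,x:x+140],(400,343),interpolation=2),cv2.resize(cv2.imread('pics/w3.png'),(400,343))])
cv2.imwrite('pics/m2.png',i)
E
```

```text
clock: 9.8
position: [0.6294, -0.0096, 0.0427]
ee_rot: [0.27, 0.963, -0.0, -0.001]
ft_force: [0.2, 0.8, 0.3]
grip_width: 0.998
grasp_force: 0.0
clock: 10.13
position: [0.6311, -0.0103, 0.0313]
ee_rot: [0.27, 0.963, 0.0, 0.001]
ft_force: [1.2, -0.5, 0.2]
grip_width: 0.998
grasp_force: 0.0
clock: 10.55
position: [0.6309, -0.0105, 0.0312]
ee_rot: [0.27, 0.963, 0.0, 0.001]
ft_force: [-1.3, -0.6, 5.4]
grip_width: 0.691
grasp_force: 20.9
clock: 10.97
position: [0.6301, -0.0105, 0.1118]
ee_rot: [0.27, 0.963, 0.0, 0.0]
ft_force: [-0.3, 0.8, -1.2]
grip_width: 0.702
grasp_force: 23.2
clock: 11.22
position: [0.6299, -0.0103, 0.1096]
ee_rot: [0.27, 0.963, 0.0, -0.0]
ft_force: [-0.2, 0.5, -2.3]
grip_width: 0.692
grasp_force: 23.3
[ 0.62985876 -0.01025282  0.10961288]
[345 197]
```

View pics/m2.png

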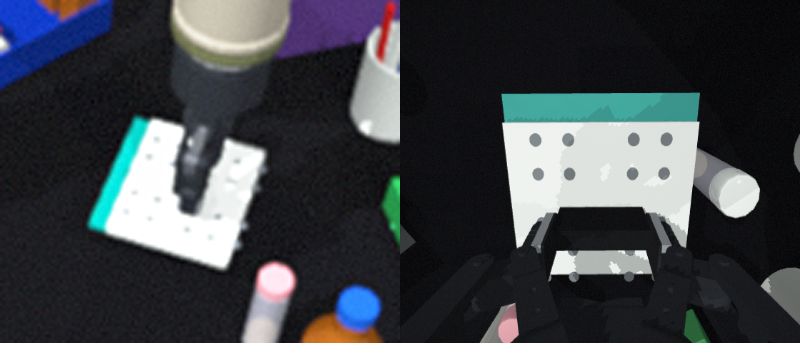

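The plate is held. In the wrist view the teal tongue's outer corners are at (502,94)/(699,94) of the montage and the teal/white border is at row 122. I'll fit the tilt from these points.

```bash
cat >> h.py <<'E'
from scipy.optimize import least_squares
def fit(c,o,pts,P):  # pts px, P plate coords; unknown tilt(about plate y; + = tongue up), dx, dz of origin in tool-aligned frame
    r=R.from_quat(o['ee_rot']).as_matrix(); ex=-r[:,0]; ez=-r[:,2]; ey=np.cross(ez,ex)
    def W(q):
        M=np.stack([ex,ey,ez],1)@R.from_rotvec([0,q[0],0]).as_matrix()
        # bar grip point (15,0,h) is at TCP + (q1,q2)
        bar=np.array(o['position'])+ex*q[1]+ey*q[3]+ez*q[2]
        return bar+(np.array(P,float)-[.015,0,.030])@M.T
    s=least_squares(lambda q:(w2px(c,W(q))-pts).ravel(),[0,0,0,0]); return s.x,np.sqrt(np.mean(s.fun**2))
E
python3 - <<'E'
from h import *
c=load('w3');o=readout.get_obs()
pts=[((x-400)*1.4,y*420/343) for x,y in((502,94),(699,94),(503,122),(699,122),(535,139.5),(666,139.5),(538,174),(664,174))]
P=[(-.06,.065,.004),(-.06,-.065,.004),(-.044,.065,.008),(-.044,-.065,.008)]
# image left = which y? tool y is image right -> plate -? ey=ez x ex
r=R.from_quat(o['ee_rot']).as_matrix();print(np.cross(-r[:,2],-r[:,0]),r[:,1])
for s in(1,-1):
  q,e=fit(c,o,np.array(pts[:4]),np.array(P)*[1,s,1]);print(np.degrees(q[0]),q[1:],e)
E
```

```text
[ 0.52040578  0.85391861 -0.00091515] [ 0.52040578  0.85391861 -0.00091515]
-339.9765014458335 [ 1.38833396e+01 -3.16951203e+02 -2.07461349e-01] 98.0611042028858
-2.075242659983054 [-0.00256161  0.00021543  0.0007936 ] 0.39469231123828213
```

```bash

python3 -m crank '[[0,0,-0.07,0],[0,0,-0.14,0],[0,0,-0.22,0],[0,0,-0.29,0],[0,0,-0.35,0]]' - 40
python3 -m crank '[[-0.01,-0.05,0,0],[-0.025,-0.11,0,0],[-0.04,-0.17,0,0],[-0.05,-0.23,0,0],[-0.06,-0.28,0,0]]'
python3 -m crank '[[-0.01,-0.05,0,0],[-0.025,-0.11,0,0],[-0.04,-0.17,0,0],[-0.05,-0.23,0,0],[-0.06,-0.28,0,0]]'
python3 -m crank '[[-0.01,-0.05,0,-0.11],[-0.025,-0.11,0,-0.22],[-0.04,-0.17,0,-0.33],[-0.05,-0.22,0,-0.44],[-0.058,-0.257,0,-0.552]]'
python3 -m crank '[[0,0,0.05,0],[0,0,0.1,0],[0,0,0.15,0],[0,0,0.2,0],[0,0,0.2,0]]'
python3 -m crank '[[0,0,0,0],[0,0,0,0],[0,0,0,0]]'
python3 - <<'E'
from h import *
o=readout.get_obs();r=R.from_quat(o['ee_rot']).as_matrix();print(o['position'],np.degrees(np.arctan2(r[1,1],r[0,1])),o['ft_force'],o['joint_pos'].round(2))
c=snap('wrist','w4');snap('side','s4')
E
```

```text
clock: 11.73
position: [0.63, -0.0105, 0.2509]
ee_rot: [0.27, 0.963, -0.0, -0.0]
ft_force: [0.8, -0.6, -1.3]
grip_width: 0.69
grasp_force: 49.3
clock: 12.15
position: [0.5912, -0.1204, 0.2487]
ee_rot: [0.271, 0.963, -0.0, -0.001]
ft_force: [0.2, -0.4, -2.5]
grip_width: 0.693
grasp_force: 49.4
clock: 12.57
position: [0.5532, -0.2284, 0.2488]
ee_rot: [0.271, 0.963, -0.0, -0.001]
ft_force: [-0.3, -1.2, -1.5]
grip_width: 0.69
grasp_force: 49.4
clock: 12.98
position: [0.5193, -0.3286, 0.2486]
ee_rot: [-0.017, 1.0, 0.0, -0.001]
ft_force: [0.1, -0.7, -1.4]
grip_width: 0.689
grasp_force: 49.3
clock: 13.4
position: [0.5186, -0.3251, 0.1647]
ee_rot: [-0.015, 1.0, 0.002, -0.004]
ft_force: [0.8, 0.8, -3.1]
grip_width: 0.686
grasp_force: 49.2
clock: 13.65
position: [0.5214, -0.3269, 0.1711]
ee_rot: [-0.015, 1.0, -0.0, 0.001]
ft_force: [1.0, -0.3, -1.8]
grip_width: 0.691
grasp_force: 49.3
[ 0.52140268 -0.32691806  0.17107594] 91.7559285393693 [ 0.98507656 -0.29992132 -1.78603678] [ 0.12  0.38  0.47  1.61 -0.18  1.19  2.22]
```

View pics/w4.png

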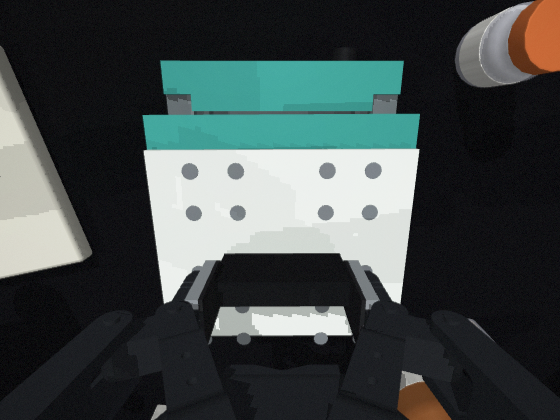

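The wrist view shows the plate's tongue corners at (143,115)/(419,115) and the box lip's outer corners at (161,61)/(404,61), nearly aligned.

```bash
python3 - <<'E'
from h import *
c=load('w4');o=readout.get_obs()
L=np.array([px2w(c,161.5,61,.049),px2w(c,404,61,.049)]);d=L[1]-L[0]
yaw=np.arctan2(d[1],d[0])-np.pi/2;print(L,np.linalg.norm(d),np.degrees(yaw))
yw=np.radians(1.75);m=L.mean(0);print('box c',m[:2]+.085*np.array([np.cos(yw),np.sin(yw)]))
P=np.array([(-.06,-.065,.004),(-.06,.065,.004),(-.044,-.065,.008),(-.044,.065,.008)])
q,e=fit(c,o,np.array([(143,115),(419,115),(144,150),(419,150)]),P);print(np.degrees(q[0]),q[1:],e)
# bar -> box frame
print('TCP in box',(R.from_euler('z',-yw).apply(o['position']-np.array([.4917,-.3272,0]))).round(4))
E
```

```text
[[ 0.41036955 -0.41636042  0.049     ]
 [ 0.40505149 -0.24124011  0.049     ]] 0.1752010410535186 1.7394276655691625
box c [ 0.49267088 -0.32620449]
-1.5944900664005999 [-0.00171462 -0.00010459  0.00060388] 0.1901826014747237
TCP in box [ 0.0296 -0.0005  0.1709]
```

```bash

python3 -m crank '[[0,0,0.05,0],[0,0,0.1,0],[0,0,0.15,0],[0,0,0.19,0],[0,0,0.215,0]]' - 20
python3 -m crank '[[0,0,0.006,0],[0,0,0.012,0],[0,0,0.018,0],[0,0,0.022,0],[0,0,0.026,0]]'
python3 -m crank '[[0,0,0.003,0],[0,0,0.006,0],[0,0,0.009,0],[0,0,0.012,0],[0,0,0.013,0]]'
python3 -m crank '[[0,0,0,0],[0,0,0,0]]'
python3 - <<'E'
from h import *
o=readout.get_obs();print(o['position'],o['ft_force'])
c=snap('wrist','w5')
cv2.imwrite('pics/m5.png',cv2.imread('pics/w5.png')[:300])
E
```

```text
clock: 14.17
position: [0.5205, -0.3262, 0.0825]
ee_rot: [-0.015, 1.0, 0.0, -0.0]
ft_force: [-0.9, -0.1, -1.8]
grip_width: 0.69
grasp_force: 49.3
clock: 14.58
position: [0.5209, -0.3269, 0.0744]
ee_rot: [-0.015, 1.0, -0.0, 0.0]
ft_force: [-8.2, 3.3, 16.0]
grip_width: 0.688
grasp_force: 51.2
clock: 15.0
position: [0.5201, -0.327, 0.072]
ee_rot: [-0.015, 1.0, 0.001, 0.0]
ft_force: [-20.5, 10.4, 40.2]
grip_width: 0.688
grasp_force: 54.7
clock: 15.17
position: [0.5201, -0.327, 0.072]
ee_rot: [-0.015, 1.0, 0.001, 0.0]
ft_force: [-19.7, 10.7, 36.5]
grip_width: 0.692
grasp_force: 54.3
[ 0.52011241 -0.32698154  0.07197101] [-19.7000382   10.68161172  36.5287039 ]
```

View pics/m5.png

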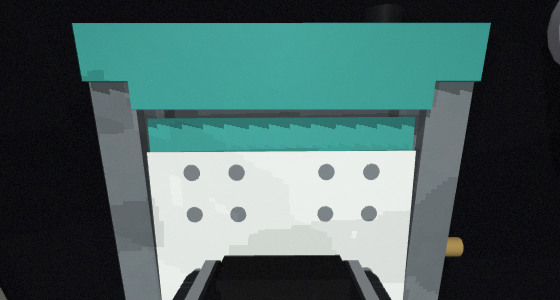

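The tongue edge is at row 118 (px 148–414) and its border at row 151, just behind the lip's free edge at row 109. The contact force is 37 N, so I'll back off and check the tilt.

```bash

python3 -m crank '[[0,0,-0.006,0],[0,0,-0.012,0],[0,0,-0.018,0]]'
python3 - <<'E'
from h import *
o=readout.get_obs();print(o['position'],o['ft_force'],o['grasp_force'])
P=np.array([(-.06,-.065,.004),(-.06,.065,.004),(-.044,-.065,.008),(-.044,.065,.008)])
c=load('w5');o['position']=np.array([.5201,-.327,.072])
q,e=fit(c,o,np.array([(148,118),(414.5,118),(148,152),(416,151.5)]),P);print(np.degrees(q[0]),q[1:],e)
E
```

```text
clock: 15.47
position: [0.5212, -0.3266, 0.0759]
ee_rot: [-0.015, 1.0, -0.0, 0.001]
ft_force: [0.6, -0.4, -2.0]
grip_width: 0.689
grasp_force: 50.2
[ 0.52116346 -0.32662261  0.0759253 ] [ 0.58049416 -0.44382844 -1.99725535] 50.244433879852295
-5.421855281353401 [-0.00238775 -0.00020891  0.00105444] 0.2789465254925385
```

```bash

python3 -m crank '[[0,0,0,0],[0,0,0,0],[0,0,0,0]]' -1 20
python3 -m crank '[[0,0,0.005,0],[0,0,0.01,0],[0,0,0.015,0],[0,0,0.018,0],[0,0,0.021,0]]'
python3 -m crank '[[0,0,0.002,0],[0,0,0.004,0],[0,0,0.005,0],[0,0,0.005,0]]'
```

```text
clock: 15.72
position: [0.5208, -0.3264, 0.075]
ee_rot: [-0.015, 1.0, 0.0, -0.0]
ft_force: [0.1, -0.5, -1.2]
grip_width: 0.69
grasp_force: 50.2
clock: 16.13
position: [0.5209, -0.3267, 0.0714]
ee_rot: [-0.015, 1.0, 0.001, 0.001]
ft_force: [-29.7, 16.4, 67.0]
grip_width: 0.694
grasp_force: 58.4
clock: 16.47
position: [0.5209, -0.3267, 0.0714]
ee_rot: [-0.015, 1.0, 0.001, 0.001]
ft_force: [-27.7, 20.2, 69.0]
grip_width: 0.69
grasp_force: 58.6
```

```bash

python3 -m crank '[[0,0,-0.008,0],[0,0,-0.015,0],[0,0,-0.02,0],[0,0,-0.02,0]]'
python3 -m crank '[[0,0,0,0],[0,0,0,0]]' 0.38 20
python3 -m crank '[[0,0,0,0],[0,0,0,0]]' -1 20
python3 - <<'E'
from h import *
o=readout.get_obs();print(o['position'],o['ft_force'],o['grasp_force'])
c=snap('wrist','w6')
g=cv2.imread('pics/w6.png')[:300]
cv2.imwrite('pics/m6.png',g)
hsv=cv2.cvtColor(g,cv2.COLOR_BGR2HSV)
t=((hsv[...,0]>80)&(hsv[...,0]<95)&(hsv[...,1]>120)&(hsv[...,2]>60))
for col in(170,280,390): print(col,[ (int(a),int(b)) for a,b in zip(np.where(np.diff(t[:,col].astype(int))==1)[0],np.where(np.diff(t[:,col].astype(int))==-1)[0])])
for row in (125,135,145): k=np.where(t[row])[0];print(row,k.min() if len(k) else None,k.max() if len(k) else None)
E
```

```text
clock: 16.8
position: [0.5209, -0.3265, 0.0729]
ee_rot: [-0.015, 1.0, -0.0, 0.0]
ft_force: [0.2, -0.3, -2.5]
grip_width: 0.689
grasp_force: 50.9
clock: 16.97
position: [0.5208, -0.3266, 0.0725]
ee_rot: [-0.015, 1.0, 0.0, -0.0]
ft_force: [0.1, -0.4, 1.4]
grip_width: 0.686
grasp_force: 51.3
clock: 17.13
position: [0.5208, -0.3266, 0.0726]
ee_rot: [-0.015, 1.0, 0.0, -0.0]
ft_force: [0.2, -0.9, 0.5]
grip_width: 0.693
grasp_force: 51.2
[ 0.52080758 -0.32655404  0.07261829] [ 0.20053329 -0.91123894  0.48602158] 51.153843998909
170 [(20, 107), (116, 149)]
280 [(20, 107), (115, 149)]
390 [(20, 107), (114, 148)]
125 146 415
135 147 414
145 148 413
```

```bash

python3 - <<'E'
from h import *
o=readout.get_obs();c=load('w6')
P=np.array([(-.06,-.065,.004),(-.06,.065,.004),(-.044,-.065,.008),(-.044,.065,.008)])
q,e=fit(c,o,np.array([(146,116.5),(415.5,115),(148,150),(415,149)]),P);print(np.degrees(q[0]),q[1:],e)
def pl(q,p,yw=np.radians(1.75)):
    r=R.from_quat(o['ee_rot']).as_matrix(); ex=-r[:,0]; ez=-r[:,2]; ey=np.cross(ez,ex)
    M=np.stack([ex,ey,ez],1)@R.from_rotvec([0,q[0],0]).as_matrix()
    w=o['position']+ex*q[1]+ey*q[3]+ez*q[2]+M@(np.array(p)-[.015,0,.03])
    return R.from_euler('z',-yw).apply(w-[.492,-.3268,0]).round(4)
print(pl(q,(-.06,0,0)),pl(q,(.06,0,0)))
# lip free edge: row 107.5, z top .049
print(R.from_euler('z',-np.radians(1.75)).apply(px2w(c,280,108,.049)-[.492,-.3268,0]))
E
```

```text
0.4434746525835203 [-0.00062698 -0.00678686  0.00065505] 0.5977801471101031
[-0.0471  0.      0.0364] [0.0729 0.     0.0355]
[-0.05017559 -0.00047165  0.049     ]
```

```bash
cat >> h.py <<'E'
def holes(f,box,amin,amax):
    g=cv2.imread('pics/'+f+'.png').astype(int); x0,y0,x1,y1=box
    s=g[y0:y1,x0:x1]; v=s.mean(2); m=((v<170)&(v>70)&(s.max(2)-s.min(2)<30)).astype(np.uint8)
    n,l,st,ce=cv2.connectedComponentsWithStats(m)
    return np.array([ce[i]+[x0,y0] for i in range(1,n) if amin<st[i,4]<amax and .6<st[i,2]/st[i,3]<1.7])
E
python3 - <<'E'
from h import *
h2=holes('w2',(228,143,345,183),15,120);print(h2.round(1))
for f in('w4','w6'): print(f,holes(f,(160,155,400,228),60,500).round(1))
E
```

```text
[[240.9 150.4]
 [263.  150.6]
 [307.6 150.8]
 [329.9 150.8]
 [241.5 171.8]
 [263.2 171.8]
 [307.  171.8]
 [328.9 171.9]]
w4 [[372.7 170.2]
 [189.5 171. ]
 [235.4 170.6]
 [326.9 170.4]
 [193.4 212.8]
 [237.4 212.5]
 [325.4 212.2]
 [369.3 212. ]]
w6 [[190.6 171.3]
 [235.7 171.1]
 [326.4 170.6]
 [371.4 170.4]
 [193.6 213.1]
 [237.5 213. ]
 [325.  212.6]
 [368.8 212.3]]
```

```bash
cat >> h.py <<'E'
def srt(h): h=h[np.argsort(h[:,1])]; return np.vstack([a[np.argsort(a[:,0])] for a in(h[:4],h[4:])])
def platepose(f,extra=None,nominal=True):
    c2=load('w2'); H2=srt(holes('w2',(228,143,345,183),15,120))
    t=px2w(c2,286,124,.004)[:2]; F=px2w(c2,285.6,240,.008)[:2]; ex=(F-t)/np.linalg.norm(F-t); ey=np.array([-ex[1],ex[0]]); cc=(t+F)/2
    P=np.array([[*(lambda d:(d@ex,d@ey))(px2w(c2,u,v,.008)[:2]-cc),.008] for u,v in H2])
    # symmetrise y grid, average x rows
    for k in(0,4):
        P[k:k+4,0]=P[k:k+4,0].mean()
    a=(abs(P[[0,3,4,7],1])).mean(); b=abs(P[[1,2,5,6],1]).mean(); s=np.sign(P[:,1]); P[:,1]=s*np.array([a,b,b,a]*2)
    c=load(f); I=srt(holes(f,(160,155,400,228),60,500))
    if extra is not None: P=np.vstack([P,extra[0]]); I=np.vstack([I,extra[1]])
    K=np.array([[c['fx'],0,c['cx']],[0,c['fy'],c['cy']],[0,0,1]],float)
    ok,rv,tv=cv2.solvePnP(P,I,K,None,flags=cv2.SOLVEPNP_ITERATIVE)
    Rc=cv2.Rodrigues(c['rvec'].astype(float))[0]; M=Rc.T@cv2.Rodrigues(rv)[0]; T=(Rc.T@(tv.ravel()-c['tvec'].ravel()))
    e=(cv2.projectPoints(P,rv,tv,K,None)[0].reshape(-1,2)-I)
    B=R.from_euler('z',-1.75,degrees=True); o=np.array([.492,-.3268,0])
    z=M[:,2]; print(f,P[[0,1,4],:2].ravel().round(4),'rms',np.sqrt((e**2).mean()).round(2),'tilt',np.degrees(np.arccos(z[2])).round(2),'xtilt(tongue down +)',np.degrees(np.arcsin(M[2,0])).round(2),'yaw',np.degrees(np.arctan2(M[1,0],M[0,0])).round(2))
    for n,p in(('tongue',(-.06,0,0)),('free',(.06,0,0)),('bar30',(.015,0,.03))): print(n,B.apply(M@np.array(p)+T-o).round(4))
E
python3 - <<'E'
from h import *
Pc=np.array([(-.06,-.065,.004),(-.06,.065,.004),(-.044,-.065,.008),(-.044,.065,.008)])
platepose('w4',(Pc,np.array([(143,115),(419,115),(144,150),(419,150)])))
platepose('w5',(Pc,np.array([(148,118),(414.5,118),(148,152),(416,151.5)])))
platepose('w6',(Pc,np.array([(146,116.5),(415.5,115),(148,150),(415,149)])))
platepose('w4');platepose('w6')
E
```

```text
w4 [-0.0348 -0.0441 -0.0348 -0.0221 -0.0137 -0.0441] rms 0.35 tilt 1.03 xtilt(tongue down +) 1.01 yaw 1.82
tongue [-0.0463 -0.0004  0.1388]
free [ 0.0737 -0.0002  0.1409]
bar30 [ 0.0281 -0.0002  0.1701]
w5 [-0.0348 -0.0441 -0.0348 -0.0221 -0.0137 -0.0441] rms 0.45 tilt 5.19 xtilt(tongue down +) 5.18 yaw 1.85
tongue [-0.0458 -0.0003  0.0351]
free [ 0.0737 -0.0001  0.0459]
bar30 [ 0.0261 -0.0003  0.0717]
w6 [-0.0348 -0.0441 -0.0348 -0.0221 -0.0137 -0.0441] rms 0.77 tilt 4.59 xtilt(tongue down +) 4.59 yaw 2.03
tongue [-0.046  -0.0001  0.0366]
free [0.0736 0.0004 0.0462]
bar30 [0.0263 0.0001 0.0725]
w4 [-0.0348 -0.0441 -0.0348 -0.0221 -0.0137 -0.0441] rms 0.09 tilt 0.25 xtilt(tongue down +) 0.13 yaw 1.95
tongue [-0.0462 -0.0005  0.1392]
free [ 7.380e-02 -1.000e-04  1.394e-01]
bar30 [ 2.870e-02 -1.000e-04  1.693e-01]
w6 [-0.0348 -0.0441 -0.0348 -0.0221 -0.0137 -0.0441] rms 0.07 tilt 3.3 xtilt(tongue down +) 3.29 yaw 2.01
tongue [-0.046  -0.0001  0.0376]
free [0.0738 0.0004 0.0445]
bar30 [0.0272 0.0003 0.0719]
```

The side ledges stop the tongue here, which limits the tilt to about 4°. I'll slide the tongue under the lip at this tilt, then raise the bar so that the lip levers the tilt up.

```bash

python3 -m crank '[[0,0,-0.003,0],[0.002,0,-0.004,0],[0.006,0,-0.004,0],[0.01,0,-0.004,0],[0.014,0,-0.004,0]]'
python3 -m crank '[[0.004,0,0,0],[0.008,0,0,0],[0.012,0,0,0],[0.015,0,0,0],[0.015,0,0,0]]'
python3 -m crank '[[0,0,-0.002,0],[0,0,-0.004,0],[0,0,-0.006,0],[0,0,-0.008,0],[0,0,-0.01,0]]'
python3 - <<'E'
from h import *
o=readout.get_obs();print(o['position'],o['ft_force'],o['grasp_force'])
snap('wrist','w7');platepose('w7')
E
```

```text
clock: 17.6
position: [0.5148, -0.3267, 0.0743]
ee_rot: [-0.015, 1.0, 0.0, -0.0]
ft_force: [-1.1, 0.7, -1.8]
grip_width: 0.688
grasp_force: 50.9
clock: 18.02
position: [0.5089, -0.327, 0.0745]
ee_rot: [-0.015, 1.0, 0.0, -0.0]
ft_force: [-0.3, -0.2, -1.7]
grip_width: 0.688
grasp_force: 50.9
clock: 18.43
position: [0.5081, -0.3268, 0.0776]
ee_rot: [-0.015, 1.0, 0.0, -0.001]
ft_force: [-4.0, -1.6, -9.9]
grip_width: 0.691
grasp_force: 49.9
[ 0.50811077 -0.32682524  0.07763728] [-4.01444931 -1.58394464 -9.93966167] 49.90361452102661
w7 [-0.0348 -0.0441 -0.0348 -0.0221 -0.0137 -0.0441] rms 0.09 tilt 5.17 xtilt(tongue down +) 5.17 yaw 2.01
tongue [-0.0575  0.      0.0402]
free [0.062  0.0006 0.051 ]
bar30 [0.0144 0.0003 0.0769]
```

```bash

python3 -m crank '[[0.002,0,-0.002,0],[0.004,0,-0.004,0],[0.005,0,-0.006,0],[0.006,0,-0.008,0],[0.006,0,-0.008,0]]'
python3 - <<'E'
from h import *
o=readout.get_obs();print(o['position'],o['ft_force'],o['grasp_force'])
snap('wrist','w8');platepose('w8')
E
```

```text
clock: 18.9
position: [0.5066, -0.3268, 0.0817]
ee_rot: [-0.015, 1.0, 0.0, -0.0]
ft_force: [-5.0, -0.3, -10.5]
grip_width: 0.691
grasp_force: 49.3
[ 0.50656001 -0.32677008  0.08165751] [ -5.04193876  -0.31934597 -10.49246796] 49.293837547302246
w8 [-0.0348 -0.0441 -0.0348 -0.0221 -0.0137 -0.0441] rms 0.08 tilt 8.51 xtilt(tongue down +) 8.51 yaw 2.02
tongue [-0.0566  0.0001  0.0398]
free [0.0621 0.0006 0.0576]
bar30 [0.0131 0.0005 0.0806]
```

Hooked: tilt 8.5°, tongue at x −57 mm, z 40 mm. Now I'll seat the tongue and lower the free edge slowly.

```bash

python3 -m crank '[[0.0025,0,0.002,0],[0.005,0,0.004,0],[0.0075,0,0.006,0],[0.0075,0,0.0075,0],[0.0075,0,0.009,0]]'
python3 -m crank '[[-0.0009,0,0.002,0],[-0.0018,0,0.004,0],[-0.0027,0,0.006,0],[-0.0036,0,0.008,0],[-0.0045,0,0.01,0]]'
python3 -m crank '[[-0.0009,0,0.002,0],[-0.0018,0,0.004,0],[-0.0027,0,0.006,0],[-0.0036,0,0.008,0],[-0.0045,0,0.01,0]]'
python3 - <<'E'
from h import *
o=readout.get_obs();print(o['position'],o['ft_force'],o['grasp_force'])
snap('wrist','w9');platepose('w9')
E
```

```text
clock: 19.37
position: [0.5044, -0.3274, 0.0788]
ee_rot: [-0.015, 1.0, -0.0, 0.001]
ft_force: [0.0, 0.2, -1.5]
grip_width: 0.69
grasp_force: 50.2
clock: 19.78
position: [0.5057, -0.3271, 0.0742]
ee_rot: [-0.015, 1.0, -0.0, 0.0]
ft_force: [-0.9, 0.3, 2.2]
grip_width: 0.689
grasp_force: 50.7
clock: 20.2
position: [0.5079, -0.3271, 0.0703]
ee_rot: [-0.015, 1.0, -0.0, 0.0]
ft_force: [0.7, -2.1, 5.5]
grip_width: 0.689
grasp_force: 51.2
[ 0.507867   -0.32705151  0.07032234] [ 0.69810855 -2.08746949  5.46508139] 51.15326642990112
w9 [-0.0348 -0.0441 -0.0348 -0.0221 -0.0137 -0.0441] rms 0.08 tilt 3.18 xtilt(tongue down +) 3.18 yaw 2.03
tongue [-0.0591 -0.0003  0.0355]
free [0.0607 0.0003 0.0421]
bar30 [0.0141 0.0001 0.0696]
```

```bash

python3 -m crank '[[-0.0009,0,0.002,0],[-0.0018,0,0.004,0],[-0.0027,0,0.006,0],[-0.0036,0,0.008,0],[-0.0042,0,0.01,0]]'
python3 -m crank '[[0,0,0.001,0],[0,0,0.002,0],[0,0,0.002,0]]'
python3 - <<'E'
from h import *
o=readout.get_obs();print(o['position'],o['ft_force'],o['grasp_force'])
snap('wrist','w10');platepose('w10')
E
```

```text
clock: 20.67
position: [0.5098, -0.327, 0.0665]
ee_rot: [-0.015, 1.0, -0.0, 0.001]
ft_force: [-5.8, 3.5, 17.9]
grip_width: 0.693
grasp_force: 53.0
clock: 20.92
position: [0.5098, -0.3271, 0.0665]
ee_rot: [-0.015, 1.0, -0.0, 0.001]
ft_force: [-2.4, 2.6, 15.8]
grip_width: 0.689
grasp_force: 52.6
[ 0.50976955 -0.32705015  0.06653831] [-2.43372246  2.56769566 15.81417879] 52.57332980632782
w10 [-0.0348 -0.0441 -0.0348 -0.0221 -0.0137 -0.0441] rms 0.08 tilt 0.19 xtilt(tongue down +) -0.06 yaw 2.06
tongue [-0.0592 -0.0003  0.0358]
free [0.0608 0.0004 0.0357]
bar30 [0.0158 0.0002 0.0657]
```

Flat and home. Releasing, retreating and checking.

```bash

python3 -m crank '[[0,0,0,0],[0,0,0,0],[0,0,0,0],[0,0,0,0],[0,0,0,0]]' 1
python3 -m crank '[[0,0,-0.03,0],[0,0,-0.08,0],[0,0,-0.15,0],[0,0,-0.22,0],[0,0,-0.26,0]]'
python3 -m crank '[[0,0,-0.05,0],[0,0,-0.05,0],[0,0,-0.05,0],[0,0,-0.05,0]]'
python3 - <<'E'
from h import *
o=readout.get_obs();print(o['position'],o['ft_force'],o['grip_width'])
snap('wrist','w11');snap('side','s11');snap('top','t11')
i=np.hstack([cv2.resize(cv2.imread('pics/w11.png'),(400,300)),cv2.resize(cv2.imread('pics/s11.png'),(400,300))])
cv2.imwrite('pics/m11.png',i)
E
```

```text
clock: 21.38
position: [0.5089, -0.3268, 0.065]
ee_rot: [-0.015, 1.0, 0.0, -0.0]
ft_force: [-0.1, -0.3, 0.1]
grip_width: 0.996
grasp_force: 0.0
clock: 21.8
position: [0.5098, -0.3277, 0.1733]
ee_rot: [-0.015, 1.0, -0.001, 0.002]
ft_force: [0.6, 0.1, 0.1]
grip_width: 1.002
grasp_force: 0.0
clock: 22.13
position: [0.5089, -0.3267, 0.1892]
ee_rot: [-0.015, 1.0, 0.0, -0.0]
ft_force: [0.1, -0.2, -0.2]
grip_width: 1.004
grasp_force: 0.0
[ 0.50892178 -0.32671779  0.18922996] [ 0.081455   -0.20076364 -0.24667288] 1.0036237895039113
```

View pics/m11.png

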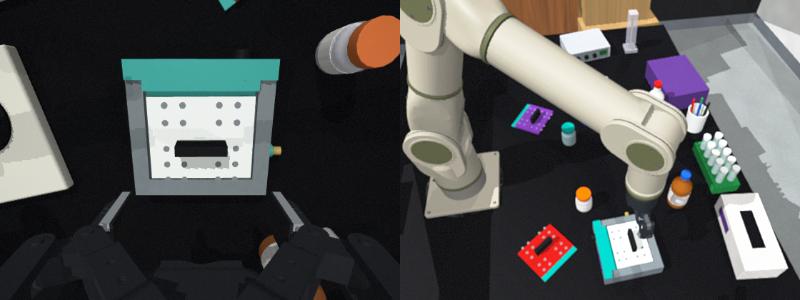

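The plate lies in its recess at px (200,138) of the left half, tongue under the teal lip and an even gap all round. The gripper is clear and the bystanders still stand.

```bash
python3 -c "
from workcell import manip
print(manip.hand_in())"
```

```text
the job is handed in; nothing more can be done
None
```

The bottle is in the tray's free part, the plate is hooked, lowered and measured flat on its ledge before release, and the job was handed in with the clock at about 22 s; the hand-in call did not report a verdict.

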